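Open a push-and-turn safety bottle and hold its cap

TASK

Open the white bottle that is clamped in the holder on the bench: press its safety cap down against the spring, turn it anticlockwise (seen from above) about a fifth of a turn while it is down, and lift it straight off. Be gentle with the cap and bottle (grip the cap with no more than about 25 N, press with about 10 to 20 N) and leave the other things on the bench where they are. Finish while holding the cap still and upright in the gripper, straight above the bottle with about 8 cm of air between the bottle's mouth and the cap's lower rim; do not put it down.

Things in the scene. Friction and masses are not known exactly. Their poses are not given: they have to be found in the camera images.
- cap_grip (a point): Centre of the straight finger bar on the grey ribbed cap. x along the bar, y across it, z up. Bar 46 mm long, 16 mm thick; its top is 16 mm above this point. The cap's flat round top (59 mm across) lies 15 mm below this point: fingertips straddling the bar can push on it. The lower rim is 46 mm below. Closed, this point is 29 mm above the bottle's mouth.
- safety_cap: The same cap, about 60 g, loose; origin at its lower rim, same axes. It must go down over 4 mm (6 is right, hard stop at 8), then turn anticlockwise from above by at least 0.95 rad (1.25 is right, free to 2.2; clockwise is stopped), then it lifts straight off. Unpressed, teeth lock it, with a few degrees of play. It cracks if the finger forces on it add up to over 90 N (35 N squeeze each side and a 20 N push).
- safety_bottle: White plastic bottle, 90 mm in diameter, fixed with its round 124 mm holder to the bench. Origin at the centre of the holder's underside, on the bench; z up; x parallel to the cap's bar when closed. Shoulder 151 mm, mouth 183 mm, closed cap's bar top 228 mm above the bench.
- bottle_mouth (a point): Centre of the bottle's mouth (top of the 30 mm neck), 183 mm above the bench; same axes as the bottle. A rubber sealing disc sprung in it lifts the cap with 4 N when closed, 0.8 N more per mm pressed (9 N at 6 mm); with the cap off it stands 13 mm proud. Do not force the cap against the bottle with over 60 N.
- side_cup: Bystander: lidded specimen cup, 65 mm in diameter, 67 mm high, loose, to the left of the bottle; origin under its centre. Leave alone.
- dish: Bystander: flat petri dish, 84 mm in diameter, 15 mm high, loose, to the left in front; origin under its centre. Leave alone.
- flask_a: Bystander: slim culture bottle, 34 mm in diameter, 117 mm high, loose, to the right of the bottle; origin under its centre. Leave alone.
- flask_b: Bystander: second slim culture bottle like it, loose, to the right; origin under its centre. Leave alone.
Not all that is in view belongs to the job. Of the things that look like the safety_cap, the middle-sized one is meant.

How it is judged (in metres and radians):
On the way, in this order (a step that is already met when the one before it is completed fails the run):
1. the cap is pressed down at least 3.5 mm against its spring (z of cap_grip in the frame of bottle_mouth below 0.0255 m and angle between the x axis of safety_cap and the x axis of safety_bottle, either way round below 0.5 rad), for 0.1 s.
2. the cap, still on the neck, has been turned at least 0.8 rad (angle between the x axis of safety_cap and the x axis of safety_bottle, either way round above 0.8 rad and z of cap_grip in the frame of bottle_mouth below 0.04 m and horizontal distance between cap_grip and bottle_mouth below 0.008 m), for 0.1 s.
At the end, for the whole second after the job is handed in: The cap hangs still in the fingers (contact over 1 N, speed under 0.03 m/s), its lower rim 40 to 180 mm above the bottle's mouth, within 35 mm of the bottle's axis, tilted less than 0.3 rad, touching nothing of the bottle (z of cap_grip in the frame of bottle_mouth between 0.086 and 0.226 m and horizontal distance between cap_grip and bottle_mouth below 0.035 m and angle between cap_grip's own z axis and vertical below 0.3 rad and linear speed of safety_cap below 0.03 m/s and contact force between the fingers and safety_cap above 1 N and contact force between safety_cap and safety_bottle below 0.1 N); the arm keeps its last pose, push and grip.
It fails at once if the fingers bear on the cap with more than 90 N in all (contact force between the fingers and safety_cap above 90 N).
It fails at once if the cap is forced against the bottle with more than 60 N (contact force between safety_cap and safety_bottle above 60 N).
It fails at once if a bystander (cup, dish or slim bottle) is moved more than 20 mm (distance of any of side_cup, dish, flask_a, flask_b from where it was at the start of the episode above 0.02 m).
It also fails if it takes over 48 s, if anything falls off the work surface, if the arm or the gripper's body presses on something with over 40 N, if the wrist force passes 120 N, or if a joint passes its speed limit or range.

ROBOT

A 6-joint arm with a two-finger parallel gripper is mounted at the origin on a cart in front of the work surface, level with it; the furniture and walls round the work are solid. World frame = base frame: x ahead of the robot, y to its left, z up, the work surface at z = 0. Lengths are in m, angles in degrees, forces in N, time in s.
With the tool pointing down it reaches from about 0.25 to 0.725 m from the base axis. Payload 9.7 kg.
Tool frame: the origin (TCP) lies midway between the tips of the shut fingers; the grasp point (between the pads) lies 19 mm behind it; z points along the fingers, y is the line along which they close (so a half turn about z gives the same grasp; the last joint's range is limited). The gripper opens to 85 mm and grips with 20 to 120 N. Pads are 22 mm wide; open, the fingers measure 114 mm over their backs; the gripper's body (76 mm by 85 mm) begins 54 mm behind the grasp point. The pads swing forward as they close: fully open they stand 13 mm farther back than shut.
Start: joints at [-70.245, 4.979, 10.078, 95.1, 0, 90], TCP at [0.186, -0.518, 0.231] pointing down, gripper open.
Joint ranges: [-179.16, 179.16], [-48.56, 103.87], [-65.8, 70.77], [-126.05, 130.52], [-82.76, 87.17], [-180, 180]. Speed limits (degrees/s): [127.2, 127.2, 147.25, 180, 180, 180].

INTERFACE

Orientations are given as [roll, pitch, yaw] about the fixed x, y, z axes, in that order (R = Rz(yaw) Ry(pitch) Rx(roll)).
In Python, from workcell import bot gives the robot as it stands.
- The arm moves only by the shell command python3 -m crank 'ROWS' [FORCE]. ROWS is JSON, a list of rows, each an object with "gripper": the finger opening in mm, from 0 to 85.4; "travel": the shift along the tool's x, y, z in mm, a list of three; "twist": the turn, a rotation vector about the tool's x, y, z in rad, a list of three. In form: [{"gripper": gripper, "travel": [tx, ty, tz], "twist": [rx, ry, rz]}, ...]. A call has 1 to 12 rows; each row shifts and turns the commanded pose from where the row before left it, along the tool's axes as they then stand; what a row does not reach is not made up. A row lasts 1/8 s, in which the tool goes at most 62.5 mm and 10.7 degrees, less where a joint would pass 70% of its speed; a pose out of reach is approached as far as the arm can. A call is refused whole if a number of a shift passes 62.5 or a number of a turn 0.188, either way. A call with a gripper value outside its range is refused whole. The fingers move at their own pace and stop on an object; FORCE is the grip in N (left out, the last holds). Time passes only in rows, so rows that do not move let the fingers close. It gives the time, the measured TCP pose, the force, the opening and the grip force at its end, in the units of the state.
- bot.get_obs(): the state, without advancing time (a new reading comes with each control period).
- bot.camera(name): name is "scene" or "top"; returns the picture (420x560x3 uint8, red, green, blue); there is no depth.
- bot.calibration(name): a dict with "vfov" (degrees; the focal length in pixels is half the picture's height over the tangent of half this angle, whatever the lens; pixels are square), "cx", "cy" (the principal point, pixels), "k1" (the pictures are not rectified: a ray, as slopes to the right and down, at radius r is drawn at 1 + k1 r^2 times it, then the intrinsics apply), "camera_from_world" (4x4, takes a point from world to camera coordinates). Camera axes: x right, y down, z forward; pixel columns grow to the right and rows downward; lengths in m; the calibration is good to about 2 mm. A picture is of the moment at which its call begins. calibration takes no time and is no camera call.
- bot.job_done(): hands the job in; it is judged then, once.
The state is a dict: "time": time; "q": joint angles; "qd": joint speeds; "joint_efforts": joint torques, N m; "ee_pos": TCP position; "tcp_rot": TCP orientation; "wrist_force": force on the tool from outside, world axes, zero at the start; "torque": the same for the moment, N m; "opening": finger opening in m; "grasp_force": force on a finger pad.
Only numpy, scipy, OpenCV 4.12 (cv2) and the standard library are available. Lean on these libraries where they do the work, as an engineer would, in place of code of your own. Each camera call takes 0.05 s, during which the arm holds its last target. There are 200 camera calls.

## Working session

There is one attempt and no reset: what is moved stays moved. The work goes in short steps, Python scripts to look and compute and a shell command to move; the robot and the scene stay as the last step left them, time stands still between calls to the robot, and variables do not carry over. Pictures are saved under pics/ and viewed, at most 10 in all, crops included, and the job is handed in when it is done.

```bash
ls; mkdir -p pics; python3 - <<'E'
from workcell import bot
import cv2
for n in("scene","top"):
    im=bot.camera(n); cv2.imwrite(f"pics/{n}0.png",im[:,:,::-1]); print(n,bot.calibration(n))
print(bot.get_obs())
E
```

```text
pics
scene {'vfov': 49.151046775586956, 'cx': 282.3727991096092, 'cy': 205.6838609274536, 'k1': -0.09433096217326062, 'camera_from_world': array([[-0.83152326, -0.55532484, -0.01354229,  0.41889354],
       [-0.34753998,  0.5391027 , -0.76719244,  0.28913955],
       [ 0.4333417 , -0.63323187, -0.64127402,  1.00071236],
       [ 0.        ,  0.        ,  0.        ,  1.        ]])}
top {'vfov': 57.713996346649175, 'cx': 277.5171650371444, 'cy': 210.61949731029839, 'k1': -0.003226143080622317, 'camera_from_world': array([[-0.01550086, -0.99926951, -0.03493089,  0.0325054 ],
       [-0.9989486 ,  0.0169844 , -0.04258208,  0.49449457],
       [ 0.04314425,  0.03423411, -0.99848215,  1.12568241],
       [ 0.        ,  0.        ,  0.        ,  1.        ]])}
{'time': 0.1, 'q': array([-7.02428395e+01,  5.00577648e+00,  1.00381124e+01,  9.50996535e+01,
       -9.73754534e-05,  8.99980905e+01]), 'qd': array([-0.07486487, -0.01616743,  0.12865856,  0.03767339,  0.03187589,
        0.02842872]), 'joint_efforts': array([-4.22756757e-04, -5.21562374e+01,  4.65651298e+01,  1.59211457e-02,
       -4.19170576e-06, -2.55430365e-06]), 'ee_pos': array([ 0.18584593, -0.51742189,  0.23066691]), 'tcp_rot': array([-1.79932682e+02,  9.51318924e-05,  1.97590701e+01]), 'wrist_force': array([ 1.09450324, -0.48813364,  0.3497267 ]), 'torque': array([ 0.02630468, -0.01572738, -0.0011931 ]), 'grasp_force': 0.0, 'opening': 0.08541318948826784}
```

View pics/scene0.png

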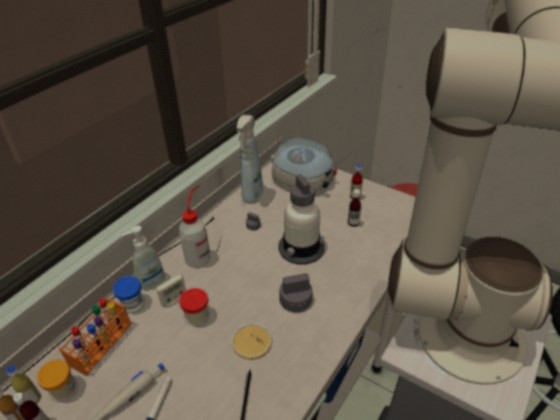

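View pics/top0.png

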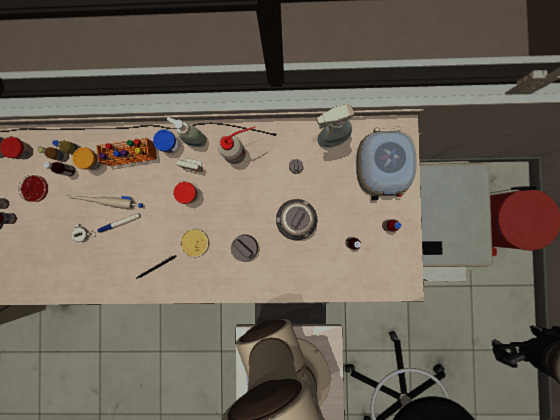

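Candidates that look like the cap, in top-view pixels: small cap (296,166), a larger loose cap (245,248), and the cap on the holder's bottle (297,217), seen in the scene view at (304,190). I choose the one on the bottle and check it in a close crop.

```bash
python3 - <<'E'
import cv2,numpy as np
a=cv2.imread("pics/top0.png")[190:246,262:332]; b=cv2.imread("pics/scene0.png")[165:265,265:340]
a=cv2.resize(a,None,fx=7,fy=7,interpolation=cv2.INTER_CUBIC); b=cv2.resize(b,None,fx=4,fy=3.92,interpolation=cv2.INTER_CUBIC)
b=np.clip(b*1.6,0,255).astype('uint8')
cv2.imwrite("pics/crop0.png",np.hstack([a,b]))
E
```

```text
(no output)
```

View pics/crop0.png

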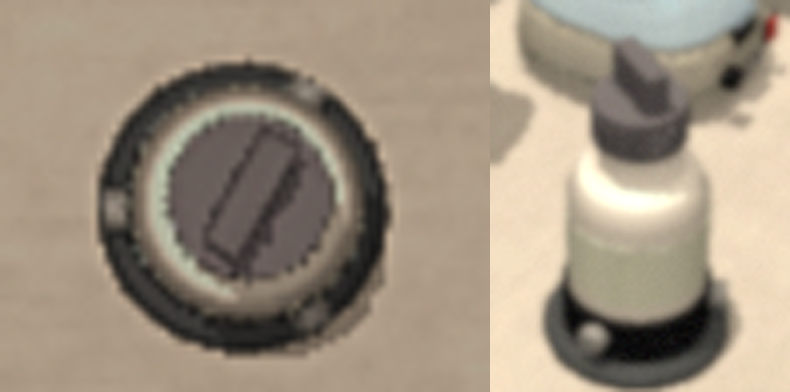

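Left (top view): the bar runs from crop (223,243) to (283,136) and its top centre is at about (253,190). The cap disc centre is (251,196) and the holder centre is (243,207). Right: the cap sits closed on the clamped bottle, so this is the middle-sized one.

```bash
cat > h.py <<'E'
import numpy as np, cv2
from workcell import bot
def ray(n,u,v):
    c=bot.calibration(n); f=210/np.tan(np.radians(c['vfov']/2))
    K=np.array([[f,0,c['cx']],[0,f,c['cy']],[0,0,1]])
    p=cv2.undistortPoints(np.array([[[u,v]]],float),K,np.array([c['k1'],0,0,0.]))[0,0]
    T=np.array(c['camera_from_world']);R=T[:3,:3]
    return -R.T@T[:3,3], R.T@np.array([p[0],p[1],1])
def atz(n,u,v,z):
    o,d=ray(n,u,v); return o+d*(z-o[2])/d[2]
E
python3 - <<'E'
from h import *
g=lambda x,y,z:atz("top",262+(x+.5)/7-.5,190+(y+.5)/7-.5,z)
print(g(253,190,.228),g(251,196,.197),g(243,207,.005))
a,b=g(223,243,.228),g(283,136,.228);d=b-a
print(d,np.hypot(*d[:2]),np.degrees(np.arctan2(d[1],d[0])))
s=lambda x,y,z:atz("scene",265+(x-490+.5)/4-.5,165+(y+.5)/3.92-.5,z)
print(s(640,112,.183+.014), s(639,70,.22)) # disc centre, rough
for n,u,v,z in(("flask_a",353,243,.117),("flask_b",394,225,.117),("cup",185,192,.067)):print(n,atz("top",u,v,z))
E
```

```text
[ 0.47007758 -0.03138075  0.228     ] [ 0.46877246 -0.03120449  0.197     ] [ 0.46875255 -0.03109574  0.005     ]
[ 0.03645539 -0.02125633  0.        ] 0.04219984640258934 -30.245514460247495
[ 0.45575549 -0.01678396  0.197     ] [ 0.46253996 -0.02599887  0.22      ]
flask_a [ 0.40019902 -0.17997206  0.117     ]
flask_b [ 0.44662229 -0.29003172  0.117     ]
cup [0.55047811 0.28708693 0.067     ]
```

```bash
python3 -m crank '[{"gripper":85,"travel":[0,0,-50],"twist":[0,0,0]},{"gripper":85,"travel":[0,0,-50],"twist":[0,0,0.17]},{"gripper":85,"travel":[0,0,0],"twist":[0,0,0.17]},{"gripper":85,"travel":[0,0,0],"twist":[0,0,0]}]' 20; python3 -c "
from workcell import bot
print(bot.get_obs()['q'])"
```

```text
time: 0.6
ee_pos: [0.186, -0.5178, 0.3311]
tcp_rot: [-180.0, 0.0, 0.3]
wrist_force: [0.3, 0.8, -0.6]
opening: 0.0851
grasp_force: 0.0
[-7.02461556e+01  8.80314038e+00  2.56908341e+01  1.06895569e+02
  7.40721101e-04  1.09415061e+02]
```

```bash
python3 -m crank '[{"gripper":85,"travel":[0,0,0],"twist":[0,0,-0.18]},{"gripper":85,"travel":[0,0,0],"twist":[0,0,-0.18]},{"gripper":85,"travel":[0,0,0],"twist":[0,0,-0.18]},{"gripper":85,"travel":[0,0,0],"twist":[0,0,-0.18]},{"gripper":85,"travel":[0,0,0],"twist":[0,0,-0.18]},{"gripper":85,"travel":[0,0,0],"twist":[0,0,-0.18]},{"gripper":85,"travel":[0,0,0],"twist":[0,0,-0.18]},{"gripper":85,"travel":[0,0,0],"twist":[0,0,-0.18]},{"gripper":85,"travel":[0,0,0],"twist":[0,0,-0.18]},{"gripper":85,"travel":[0,0,0],"twist":[0,0,-0.18]},{"gripper":85,"travel":[0,0,0],"twist":[0,0,-0.18]},{"gripper":85,"travel":[0,0,0],"twist":[0,0,-0.18]}]'; python3 -m crank '[{"gripper":85,"travel":[0,0,0],"twist":[0,0,-0.151]},{"gripper":85,"travel":[0,0,0],"twist":[0,0,-0.151]},{"gripper":85,"travel":[0,0,0],"twist":[0,0,-0.151]},{"gripper":85,"travel":[0,0,0],"twist":[0,0,0]}]';  python3 -c "
from workcell import bot
import numpy as np
o=bot.get_obs();print(o['q']);y=np.radians(o['tcp_rot'][2]);d=np.array([.4695,-.0312])-o['ee_pos'][:2]
print(d@[np.cos(y),np.sin(y)],d@[np.sin(y),-np.cos(y)])"
```

```text
time: 2.1
ee_pos: [0.1858, -0.5173, 0.3301]
tcp_rot: [180.0, -0.1, 124.6]
wrist_force: [0.2, -0.1, 0.5]
opening: 0.085
grasp_force: 0.0
time: 2.6
ee_pos: [0.1858, -0.5174, 0.3303]
tcp_rot: [179.9, -0.1, 150.1]
wrist_force: [0.4, 1.1, 0.8]
opening: 0.085
grasp_force: 0.0
[-7.02458666e+01  8.79510674e+00  2.55917559e+01  1.06889528e+02
  4.15348643e-04 -4.03673426e+01]
-0.003761898780517914 0.562912368642564
```

```bash
python3 -m crank '[{"gripper":85,"travel":[0,47,0],"twist":[0,0,0]},{"gripper":85,"travel":[0,47,0],"twist":[0,0,0]},{"gripper":85,"travel":[0,47,0],"twist":[0,0,0]},{"gripper":85,"travel":[0,47,0],"twist":[0,0,0]},{"gripper":85,"travel":[0,47,0],"twist":[0,0,0]},{"gripper":85,"travel":[0,47,0],"twist":[0,0,0]},{"gripper":85,"travel":[0,47,0],"twist":[0,0,0]},{"gripper":85,"travel":[0,47,0],"twist":[0,0,0]},{"gripper":85,"travel":[0,47,0],"twist":[0,0,0]},{"gripper":85,"travel":[0,47,0],"twist":[0,0,0]},{"gripper":85,"travel":[-2,47,0],"twist":[0,0,0]},{"gripper":85,"travel":[-2,46,0],"twist":[0,0,0]}]';python3 -m crank '[{"gripper":85,"travel":[0,0,0],"twist":[0,0,0]},{"gripper":85,"travel":[0,0,0],"twist":[0,0,0]}]';  python3 -c "
from workcell import bot
import numpy as np,cv2
o=bot.get_obs();print(o['q']);y=np.radians(o['tcp_rot'][2]);d=np.array([.4695,-.0312])-o['ee_pos'][:2]
print(d@[np.cos(y),np.sin(y)],d@[np.sin(y),-np.cos(y)])
im=bot.camera('scene')[120:270,220:420,::-1];cv2.imwrite('pics/s1.png',np.clip(cv2.resize(im,None,fx=4,fy=4,interpolation=2)*1.5,0,255))"
```

```text
time: 4.1
ee_pos: [0.4714, -0.0306, 0.3309]
tcp_rot: [-180.0, -0.0, 149.9]
wrist_force: [0.5, 0.4, 0.5]
opening: 0.085
grasp_force: 0.0
time: 4.35
ee_pos: [0.4707, -0.0322, 0.3309]
tcp_rot: [-180.0, -0.0, 150.0]
wrist_force: [-0.4, 0.2, 0.3]
opening: 0.0848
grasp_force: 0.0
[-3.90867119e+00 -2.12291876e+00  1.41907293e+01  1.06373046e+02
 -1.40350262e-02  2.61142294e+01]
0.0015212551637988096 0.00030832906075431215[ WARN:0@1.232] global loadsave.cpp:1063 imwrite_ Unsupported depth image for selected encoder is fallbacked to CV_8U.
```

View pics/s1.png

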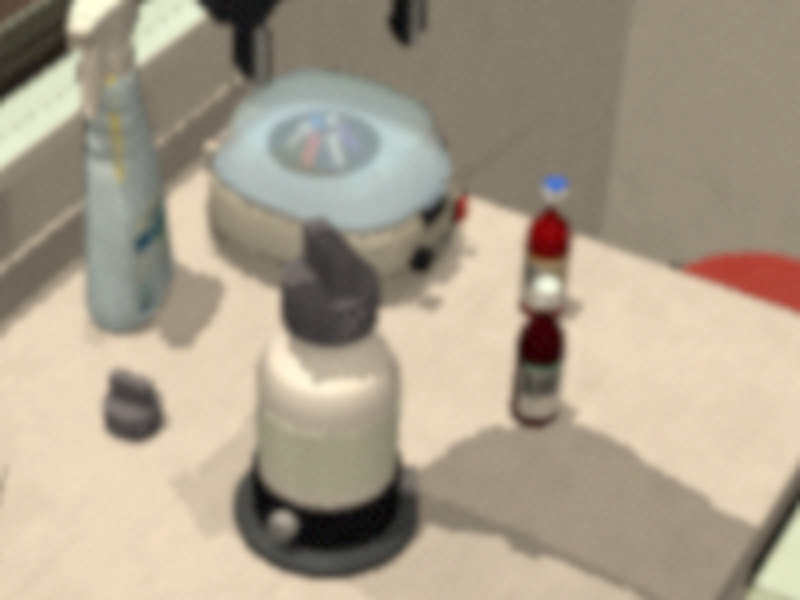

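The fingers at crop (250,60) and (405,25) straddle the cap's axis at crop x about 327, and the bar is below them at (330,240). They are aligned, so I lower them.

```bash
python3 -m crank '[{"gripper":45,"travel":[1,0,30],"twist":[0,0,0]},{"gripper":45,"travel":[0,0,30],"twist":[0,0,0]},{"gripper":45,"travel":[0,0,25],"twist":[0,0,0]},{"gripper":45,"travel":[0,0,15],"twist":[0,0,0]},{"gripper":45,"travel":[0,0,12],"twist":[0,0,0]},{"gripper":45,"travel":[0,0,12],"twist":[0,0,0]},{"gripper":45,"travel":[0,0,0],"twist":[0,0,0]},{"gripper":45,"travel":[0,0,0],"twist":[0,0,0]}]' 20;  python3 -c "
from h import *
im=bot.camera('scene')
c=bot.calibration('scene');T=np.array(c['camera_from_world']);f=210/np.tan(np.radians(c['vfov']/2))
for P in ([.4695,-.0312,.228],[.4695,-.0312,.197],[.4695,-.0312,.0]):
  print(cv2.projectPoints(np.array([P]),cv2.Rodrigues(T[:3,:3])[0],T[:3,3],np.array([[f,0,c['cx']],[0,f,c['cy']],[0,0,1.]]),np.array([c['k1'],0,0,0.]))[0])
im=im[140:240,240:373,::-1];cv2.imwrite('pics/s2.png',np.clip(cv2.resize(im,None,fx=6,fy=6,interpolation=2)*1.5,0,255).astype('uint8'))"
```

```text
time: 5.4
ee_pos: [0.4703, -0.0316, 0.2078]
tcp_rot: [180.0, 0.0, 150.0]
wrist_force: [0.6, -0.7, 0.0]
opening: 0.0449
grasp_force: 0.0
[[[300.57114015 177.67405518]]]
[[[300.42097688 188.12264784]]]
[[[299.5484355 246.5990212]]]
```

View pics/s2.png

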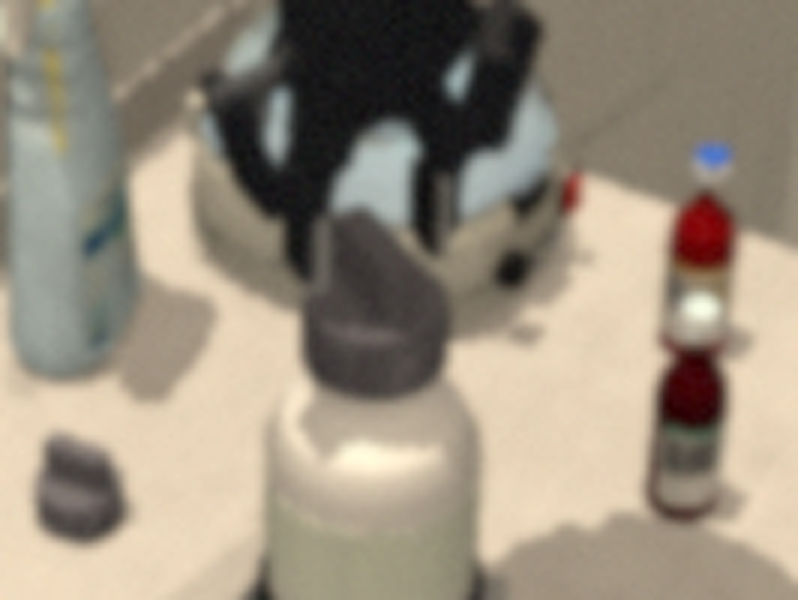

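The bar looks nearer the camera than predicted, an offset of about 1 cm along the bar. I'll check with a model overlay in both clean views.

```bash
python3 - <<'E'
from h import *
def P(n,pts):
    c=bot.calibration(n);T=np.array(c['camera_from_world']);f=210/np.tan(np.radians(c['vfov']/2))
    return cv2.projectPoints(np.array(pts,float),cv2.Rodrigues(T[:3,:3])[0],T[:3,3],np.array([[f,0,c['cx']],[0,f,c['cy']],[0,0,1.]]),np.array([c['k1'],0,0,0.]))[0][:,0]
t=np.linspace(0,2*np.pi,80)
def model(x,y,a=-30):
    circ=lambda r,z:np.c_[x+r*np.cos(t),y+r*np.sin(t),0*t+z]
    u=np.array([np.cos(np.radians(a)),np.sin(np.radians(a))]);v=np.array([-u[1],u[0]])
    bar=[np.r_[np.array([x,y])+i*.023*u+j*.008*v,.228] for i,j in((1,1),(1,-1),(-1,-1),(-1,1),(1,1))]
    return [circ(.0295,.197),circ(.0295,.166),circ(.062,0.0),bar]
out=[]
for n,(r0,c0,h,w),k in(("top",(190,265,60,66),6),("scene",(165,268,100,66),6)):
    im=cv2.imread(f"pics/{n}0.png")[r0:r0+h,c0:c0+w]
    im=np.clip(cv2.resize(im,None,fx=k,fy=k,interpolation=2)*(1.6 if n=="scene" else 1.3),0,255).astype('uint8')
    for (x,y),col in(((.4695,-.0312),(0,0,255)),((.4615,-.0275),(0,255,0))):
        for m in model(x,y):
            q=(P(n,m)-[c0,r0]+.5)*k
            cv2.polylines(im,[q.round().astype(np.int32)],False,col,1)
    out.append(cv2.copyMakeBorder(im,0,600-im.shape[0],0,0,0))
cv2.imwrite("pics/ov.png",np.hstack(out))
E
```

```text
(no output)
```

View pics/ov.png

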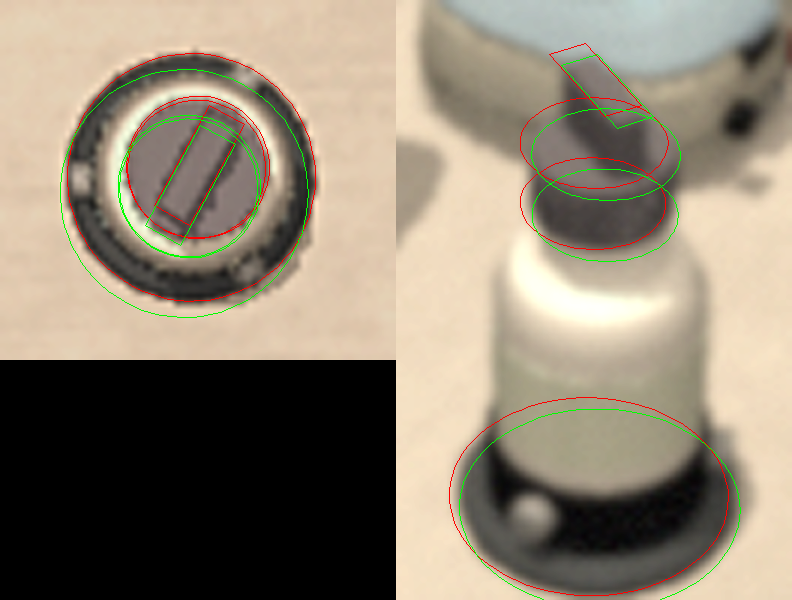

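Red (the top-view estimate) fits the top view. In the scene view the cap sits only about 2 mm from it once the camera's bias against the fingers is allowed for. I shift 2 mm along the bar, close gently and watch the lateral force.

```bash
python3 -m crank '[{"gripper":45,"travel":[2,0,2],"twist":[0,0,0]},{"gripper":10,"travel":[0,0,0],"twist":[0,0,0]},{"gripper":10,"travel":[0,0,0],"twist":[0,0,0]},{"gripper":10,"travel":[0,0,0],"twist":[0,0,0]},{"gripper":10,"travel":[0,0,0],"twist":[0,0,0]},{"gripper":10,"travel":[0,0,0],"twist":[0,0,0]}]' 20
```

```text
time: 6.2
ee_pos: [0.4684, -0.0306, 0.2054]
tcp_rot: [180.0, 0.0, 150.0]
wrist_force: [-1.0, 1.4, 3.4]
opening: 0.0151
grasp_force: 24.4
```

```bash
python3 -m crank '[{"gripper":10,"travel":[0,0,2],"twist":[0,0,0]},{"gripper":10,"travel":[0,0,2],"twist":[0,0,0]},{"gripper":10,"travel":[0,0,2],"twist":[0,0,0]},{"gripper":10,"travel":[0,0,0],"twist":[0,0,0]}]';python3 -m crank '[{"gripper":10,"travel":[0,0,2],"twist":[0,0,0]},{"gripper":10,"travel":[0,0,0],"twist":[0,0,0]}]';
```

```text
time: 6.7
ee_pos: [0.4684, -0.0305, 0.1997]
tcp_rot: [180.0, 0.0, 150.0]
wrist_force: [-2.5, 1.7, 8.1]
opening: 0.0151
grasp_force: 25.1
time: 6.95
ee_pos: [0.4685, -0.0306, 0.1979]
tcp_rot: [180.0, 0.0, 150.0]
wrist_force: [-2.6, 0.2, 9.7]
opening: 0.0157
grasp_force: 25.3
```

The force rises 0.8 N per mm, so the gripped cap is already moving down (about 7 mm). I back off 1 mm and start turning.

```bash
python3 -m crank '[{"gripper":10,"travel":[0,0,-0.8],"twist":[0,0,0]},{"gripper":10,"travel":[0,0,0],"twist":[0,0,-0.08]},{"gripper":10,"travel":[0,0,0],"twist":[0,0,-0.1]},{"gripper":10,"travel":[0,0,0],"twist":[0,0,-0.1]},{"gripper":10,"travel":[0,0,0],"twist":[0,0,0]}]'; python3 -c "
from workcell import bot
print(bot.get_obs()['torque'])"
```

```text
time: 7.58
ee_pos: [0.4689, -0.0307, 0.1989]
tcp_rot: [180.0, 0.1, 166.1]
wrist_force: [-0.2, 0.5, 8.7]
opening: 0.0153
grasp_force: 25.2
[ 0.13086953  0.03039768 -0.0015492 ]
```

Turning freely, low lateral force. I continue.

```bash
python3 -m crank '[{"gripper":10,"travel":[0,0,0],"twist":[0,0,-0.1]},{"gripper":10,"travel":[0,0,0],"twist":[0,0,-0.1]},{"gripper":10,"travel":[0,0,0],"twist":[0,0,-0.1]},{"gripper":10,"travel":[0,0,0],"twist":[0,0,-0.1]},{"gripper":10,"travel":[0,0,0],"twist":[0,0,0]}]'; python3 -m crank '[{"gripper":10,"travel":[0,0,0],"twist":[0,0,-0.1]},{"gripper":10,"travel":[0,0,0],"twist":[0,0,-0.1]},{"gripper":10,"travel":[0,0,0],"twist":[0,0,-0.1]},{"gripper":10,"travel":[0,0,0],"twist":[0,0,-0.1]},{"gripper":10,"travel":[0,0,0],"twist":[0,0,-0.1]},{"gripper":10,"travel":[0,0,0],"twist":[0,0,-0.08]},{"gripper":10,"travel":[0,0,0],"twist":[0,0,0]},{"gripper":10,"travel":[0,0,0],"twist":[0,0,0]}]'
```

```text
time: 8.2
ee_pos: [0.469, -0.0307, 0.199]
tcp_rot: [-180.0, 0.1, -171.0]
wrist_force: [-0.0, 1.0, 8.8]
opening: 0.0155
grasp_force: 25.2
time: 9.2
ee_pos: [0.469, -0.0307, 0.199]
tcp_rot: [-179.9, 0.1, -137.8]
wrist_force: [0.8, 0.9, 8.9]
opening: 0.0157
grasp_force: 25.2
```

Turned 1.26 rad. Now I lift slowly at first.

```bash
python3 -m crank '[{"gripper":10,"travel":[0,0,-4],"twist":[0,0,0]},{"gripper":10,"travel":[0,0,-4],"twist":[0,0,0]},{"gripper":10,"travel":[0,0,-4],"twist":[0,0,0]},{"gripper":10,"travel":[0,0,0],"twist":[0,0,0]}]'; python3 -m crank '[{"gripper":10,"travel":[0,0,-4],"twist":[0,0,0]},{"gripper":10,"travel":[0,0,-4],"twist":[0,0,0]},{"gripper":10,"travel":[0,0,-4],"twist":[0,0,0]},{"gripper":10,"travel":[0,0,0],"twist":[0,0,0]}]'
```

```text
time: 9.7
ee_pos: [0.4684, -0.0306, 0.2099]
tcp_rot: [180.0, -0.0, -137.8]
wrist_force: [1.2, 1.7, 0.9]
opening: 0.0156
grasp_force: 24.1
time: 10.2
ee_pos: [0.4684, -0.0307, 0.2225]
tcp_rot: [-180.0, 0.0, -137.8]
wrist_force: [-0.1, 0.5, -1.0]
opening: 0.0153
grasp_force: 24.0
```

```bash
python3 -m crank '[{"gripper":10,"travel":[0,0,-8],"twist":[0,0,0]},{"gripper":10,"travel":[0,0,-12],"twist":[0,0,0]},{"gripper":10,"travel":[0,0,-12],"twist":[0,0,0]},{"gripper":10,"travel":[0,0,-12],"twist":[0,0,0]},{"gripper":10,"travel":[0,0,-12],"twist":[0,0,0]},{"gripper":10,"travel":[0,0,-12],"twist":[0,0,0]},{"gripper":10,"travel":[0,0,-8],"twist":[0,0,0]},{"gripper":10,"travel":[0,0,-4],"twist":[0,0,0]},{"gripper":10,"travel":[0,0,0],"twist":[0,0,0]},{"gripper":10,"travel":[0,0,0],"twist":[0,0,0]},{"gripper":10,"travel":[0,0,0],"twist":[0,0,0]},{"gripper":10,"travel":[0,0,0],"twist":[0,0,0]}]'; python3 -c "
from h import *
im=bot.camera('scene')[110:270,220:420,::-1];cv2.imwrite('pics/s3.png',np.clip(cv2.resize(im,None,fx=3,fy=3,interpolation=2)*1.5,0,255).astype('uint8'))"
```

```text
time: 11.7
ee_pos: [0.4683, -0.0306, 0.3019]
tcp_rot: [180.0, -0.0, -137.8]
wrist_force: [-0.5, -0.2, -0.1]
opening: 0.0152
grasp_force: 24.0
```

View pics/s3.png

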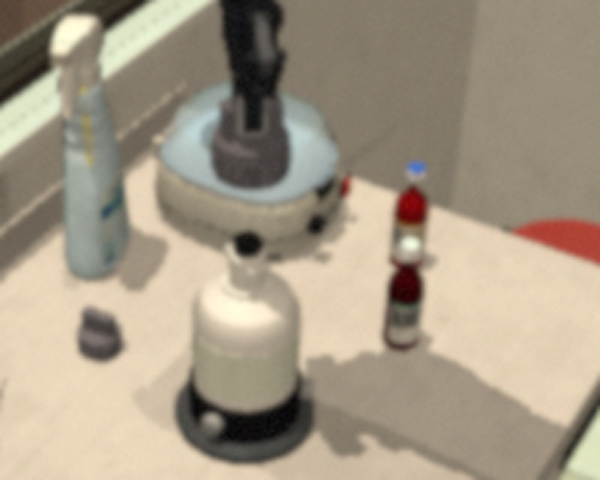

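The cap hangs upright in the fingers at (250,150), straight above the open mouth at (247,245). I hand it in.

```bash
python3 -c "
from workcell import bot
print(bot.job_done())"
```

```text
the job is handed in; nothing more can be done
None
```

The bottle is open and the job was handed in at about 12 s of the 48 s; the judge's result was not shown. The cap was pressed about 6 mm, turned 1.26 rad anticlockwise and lifted, and is held upright about 8 cm above the mouth with a grip of about 24 N. I saw no sign of the other things on the bench moving.

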